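# Park the microscope objectives in order of height

## Robot

A 6-joint arm with a two-finger parallel gripper is mounted at the origin on the work surface. World frame = base frame: x ahead of the robot, y to its left, z up, the work surface at z = 0. Lengths are in m, angles in rad, forces in N, time in s.
With the tool pointing down it reaches from about 0.325 to 1 m from the base axis. Payload 5.1 kg.
Tool frame: the origin (TCP) lies midway between the tips of the shut fingers; the grasp point (between the pads) lies 19 mm behind it; x points along the fingers, y is the direction in which the jaws open and shut, and the axes are right-handed (so a half turn about x gives the same grasp; the last joint's range is limited). The gripper opens to 85 mm and grips with 20 to 120 N. Pads are 22 mm wide; open, the fingers measure 114 mm over their backs; the gripper's body (76 mm by 85 mm) begins 54 mm behind the grasp point. The pads swing forward as they close: fully open they stand 13 mm farther back than shut.
Start: joints at [1.084, 0.124, 1.65, -0, 1.367, -0.083], TCP at [0.255, 0.598, 0.231] pointing down, gripper open.
Joint ranges: [-2.61, 2.61], [-1.02, 2.33], [0.03, 2.71], [-1.35, 4.49], [0.32, 2.68], [-2.91, 2.91]. Speed limits (rad/s): [2.57, 2.57, 3.14, 3.14, 3.14, 3.14].

## Interface

Orientations are given as a unit quaternion [w, x, y, z].
In Python, from bench import ctrl, optics gives the robot as it stands.
- The arm moves only by the tool drive_tool, never from a script. Its argument "motion" is a list that holds one entry, the list of rows, each a list of 7 numbers: the shift along the tool's x, y, z in mm, then the turn, a rotation vector about the tool's x, y, z in rad, then the closure, from -1 (fully open) to 1 (shut), so that 0 is half open. In form: [[[x, y, z, rx, ry, rz, grip], ...]]. A call has 1 to 12 rows; each row is the pose to reach, as a shift and turn from the pose measured when the call began, along the tool's axes at that moment; what a row does not reach only later rows make up. A row lasts 1/8 s, in which the tool goes at most 62.5 mm and 10.7 degrees, less where a joint would pass 70% of its speed; a pose out of reach is approached as far as the arm can. A call with a gripper value outside its range is refused whole. The fingers move at their own pace and stop on an object; the grip force is fixed at half the most. Time passes only in rows, so rows that repeat a pose let the fingers close. It gives the time, the measured TCP pose, the force and the opening at its end, in the units of the state.
- ctrl.state(): the state, without advancing time (a new reading comes with each control period).
- optics.read_camera(name): name is "scene" or "top" or "wrist"; returns a dict with "image" (384x512x3 uint8, red, green, blue), "depth" (384x512 float32, m along the optical axis (not along the pixel's ray), 0 where there is no reading), "fx", "fy", "cx", "cy" (pixels), "rvec" (rotation vector, rad) and "tvec" (3), from world to camera coordinates, as OpenCV has them. Camera axes: x right, y down, z forward; pixel columns grow to the right and rows downward; lengths in m; the calibration is good to about 2 mm. The wrist camera is an equidistant fisheye: a pixel r from the principal point sees the ray r / f radians off the axis. A picture is of the moment at which its call begins.
- ctrl.hand_in(): hands the job in, once; it reports no verdict.
The state is a dict: "time_s": time; "joint_pos": joint angles; "dq": joint speeds; "joint_torque": joint torques, N m; "eef_pos": TCP position; "eef_rot": TCP orientation; "ft_force": force on the tool from outside, world axes, zero at the start; "ft_torque": the same for the moment, N m; "gripper_width": opening from 0.0 (shut) to 1.0 (fully open).
Only numpy, scipy, OpenCV 4.12 (cv2) and the standard library are available. Lean on these libraries where they do the work, as an engineer would, in place of code of your own. Each camera call takes 0.05 s, during which the arm holds its last target.

## Task

Put the four loose microscope objectives away on the parking rail in order of height: the shortest on the pad next to the red end block, then taller and taller, with the tallest next to the plain aluminium end block. Stand each one upright with its lens up, centred on its own pad; set it down gently rather than dropping it, never let one tip over, and let go of them all.

Things in the scene. Friction and masses are not known exactly. Their poses are not given: they have to be found in the camera images.
- objective_red_center (a point): Loose microscope objective, an upright round barrel 45 mm tall and 34 mm in diameter, standing on its flat black flange with its lens up; silver barrel, a sloping red ring round the shoulder near the top, small silver nose with a black lens. The barrel is a plain 34 mm cylinder from 7 mm to 31 mm above its foot; above that it narrows to 21 mm at the top. About 117 g. The point is on the axis, half-way up (22.5 mm above the foot); z points up along the axis.
- objective_yellow_center (a point): Loose microscope objective, an upright round barrel 57 mm tall and 34 mm in diameter, standing on its flat black flange with its lens up; silver barrel, a sloping yellow ring round the shoulder near the top, small silver nose with a black lens. The barrel is a plain 34 mm cylinder from 7 mm to 43 mm above its foot; above that it narrows to 21 mm at the top. About 148 g. The point is on the axis, half-way up (28.5 mm above the foot); z points up along the axis.
- objective_green_center (a point): Loose microscope objective, an upright round barrel 69 mm tall and 34 mm in diameter, standing on its flat black flange with its lens up; silver barrel, a sloping green ring round the shoulder near the top, small silver nose with a black lens. The barrel is a plain 34 mm cylinder from 7 mm to 55 mm above its foot; above that it narrows to 21 mm at the top. About 179 g. The point is on the axis, half-way up (34.5 mm above the foot); z points up along the axis.
- objective_blue_center (a point): Loose microscope objective, an upright round barrel 81 mm tall and 34 mm in diameter, standing on its flat black flange with its lens up; silver barrel, a sloping blue ring round the shoulder near the top, small silver nose with a black lens. The barrel is a plain 34 mm cylinder from 7 mm to 67 mm above its foot; above that it narrows to 21 mm at the top. About 211 g. The point is on the axis, half-way up (40.5 mm above the foot); z points up along the axis.
- seat_a: Fixed flat round pad, white with a grey disc, 46 mm in diameter, on a long dark steel plate (70 x 400 mm); one of the two end pads of the row of four. The pads stand in one straight line, 80 mm apart, in the sequence seat_a, seat_b, seat_c, seat_d; this sequence never changes, but the red end block may stand beyond seat_a or beyond seat_d. The origin is the centre of the pad's top face, 8 mm above the table; its y axis runs along the row, x level and across it.
- seat_b: Fixed flat round pad, white with a grey disc, 46 mm in diameter, on a long dark steel plate (70 x 400 mm); one of the two middle pads of the row of four. The pads stand in one straight line, 80 mm apart, in the sequence seat_a, seat_b, seat_c, seat_d; this sequence never changes, but the red end block may stand beyond seat_a or beyond seat_d. The origin is the centre of the pad's top face, 8 mm above the table; its y axis runs along the row, x level and across it.
- seat_c: Fixed flat round pad, white with a grey disc, 46 mm in diameter, on a long dark steel plate (70 x 400 mm); one of the two middle pads of the row of four. The pads stand in one straight line, 80 mm apart, in the sequence seat_a, seat_b, seat_c, seat_d; this sequence never changes, but the red end block may stand beyond seat_a or beyond seat_d. The origin is the centre of the pad's top face, 8 mm above the table; its y axis runs along the row, x level and across it.
- seat_d: Fixed flat round pad, white with a grey disc, 46 mm in diameter, on a long dark steel plate (70 x 400 mm); one of the two end pads of the row of four. The pads stand in one straight line, 80 mm apart, in the sequence seat_a, seat_b, seat_c, seat_d; this sequence never changes, but the red end block may stand beyond seat_a or beyond seat_d. The origin is the centre of the pad's top face, 8 mm above the table; its y axis runs along the row, x level and across it.
- red_end: Fixed red end block, 50 mm across the row x 24 mm along it x 20 mm high, on the same plate at one end of the row, 60 mm beyond the centre of the end pad. It marks the end where the shortest objective goes. Origin at the centre of its underside, 5 mm above the table; the top is 25 mm above the table.
- plain_end: Fixed bare aluminium end block, same size and origin as the red one, 60 mm beyond the end pad at the opposite end of the row. It marks the end where the tallest objective goes.
Things that resemble listed ones, but are neither listed nor needed, are in the scene too. Leave any orange or turquoise look-alike of the seat_d alone.

How it is judged:
By the outcome, as a careful person would: the job done as asked, in the order asked, and still so for the second after the job is handed in, with the robot touching nothing.
It also fails if it takes over 96 s, if anything falls off the work surface, if the arm or the gripper's body presses on something with over 40 N, if the wrist force passes 120 N, or if a joint passes its speed limit or range.

## Working session

There is one attempt and no reset: what is moved stays moved. The work goes in short steps, Python scripts to look and compute and a tool call to move; the robot and the scene stay as the last step left them, time stands still between calls to the robot, and variables do not carry over. Pictures are saved under pics/ and viewed, and the job is handed in when it is done.

Besides the shell and the picture viewer there is one more tool, called after "Emit:" as name([rows], argument=value, ...), one row to a line, values as JSON. drive_tool: Moves the arm, as the interface text tells. Its arguments: {"type":"object","properties":{"motion":{"type":"array"}},"required":["motion"]}

```bash
mkdir -p pics; ls
python3 - <<'E'
from bench import ctrl, optics
import cv2,numpy as np
s=ctrl.state()
for k in s: print(k,np.round(s[k],4))
for n in ("scene","top","wrist"):
    c=optics.read_camera(n); cv2.imwrite(f"pics/{n}0.png",c["image"][:,:,::-1]); np.savez(f"pics/{n}0.npz",**c)
    R=cv2.Rodrigues(np.array(c["rvec"]))[0]; print(n,c["fx"],c["fy"],c["cx"],c["cy"],-R.T@np.array(c["tvec"]).ravel(),R[2])
E
```

```text
pics
time_s 0.0
joint_pos [ 1.0844  0.1245  1.6517 -0.      1.3675 -0.0826]
dq [ 0.0003 -0.0006 -0.001   0.0006  0.0004 -0.0009]
joint_torque [ 3.60000e-03 -4.23608e+01 -3.65463e+01  1.00000e-04  6.90000e-03
 -0.00000e+00]
eef_pos [0.2551 0.5972 0.23  ]
eef_rot [ 0.6925  0.1411  0.6929 -0.1425]
ft_force [0.2453 0.175  0.5731]
ft_torque [ 0.0655  0.0325 -0.044 ]
gripper_width 0.9979
scene 377.24356022243273 377.24356022243273 253.030079576347 189.9566760334375 [ 1.20631521 -0.24869421  0.64448189] [-0.71115244  0.28959223 -0.64062357]
top 375.3496172383558 375.3496172383558 251.37677830269456 190.60254767574497 [ 0.40045936 -0.00638241  1.07408437] [ 0.13603143  0.00584475 -0.99068728]
wrist 297.3186396354542 297.3186396354542 253.45034509253495 193.0385371725536 [0.18763412 0.62691459 0.37182693] [ 0.26972973 -0.11804192 -0.95567357]
```

View pics/scene0.png

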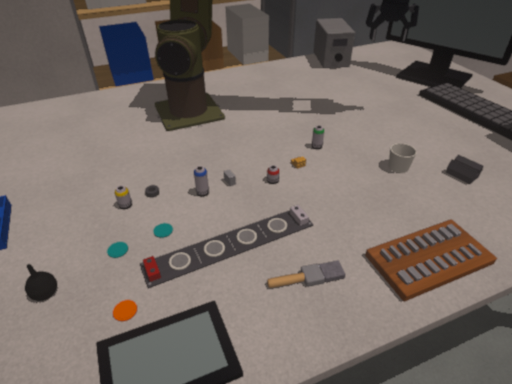

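View pics/top0.png

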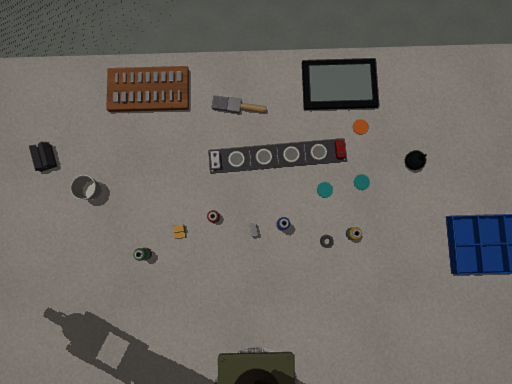

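View pics/wrist0.png

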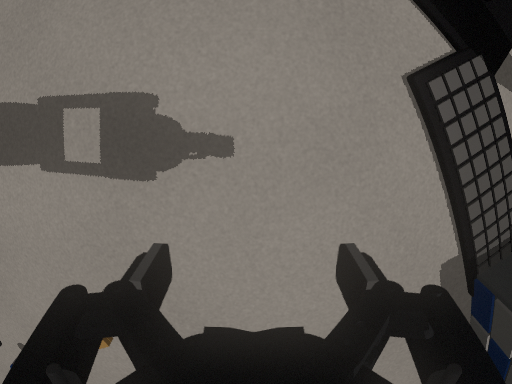

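```bash
cat > h.py <<'E'
import numpy as np,cv2
def cam(c): 
    R=cv2.Rodrigues(np.array(c["rvec"]))[0]; return R,-R.T@np.array(c["tvec"]).ravel()
def ray(c,u,v,fish=False):
    R,o=cam(c); x=(u-c["cx"])/c["fx"]; y=(v-c["cy"])/c["fy"]
    if fish:
        r=np.hypot(x,y); k=np.tan(r)/r if r>1e-9 else 1; x*=k;y*=k
    return o,R.T@np.array([x,y,1.])
def plane(c,u,v,z,fish=False):
    o,d=ray(c,u,v,fish); return o+d*(z-o[2])/d[2]
def proj(c,p):
    R,o=cam(c); q=R@(np.array(p)-o); return c["fx"]*q[0]/q[2]+c["cx"],c["fy"]*q[1]/q[2]+c["cy"]
E
python3 - <<'E'
import numpy as np,cv2
t=np.load("pics/top0.npz");s=np.load("pics/scene0.npz")
a=t["image"][130:270,125:375];cv2.imwrite("pics/t1.png",cv2.resize(a[:,:,::-1],None,fx=3.2,fy=3.2,interpolation=2))
a=s["image"][115:285,100:350];cv2.imwrite("pics/s1.png",cv2.resize(a[:,:,::-1],None,fx=3.2,fy=3.2,interpolation=2))
E
```

```text
(no output)
```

View pics/t1.png

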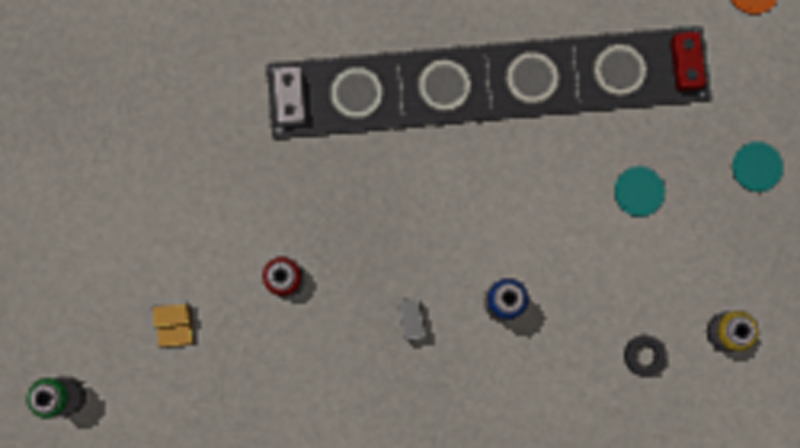

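View pics/s1.png

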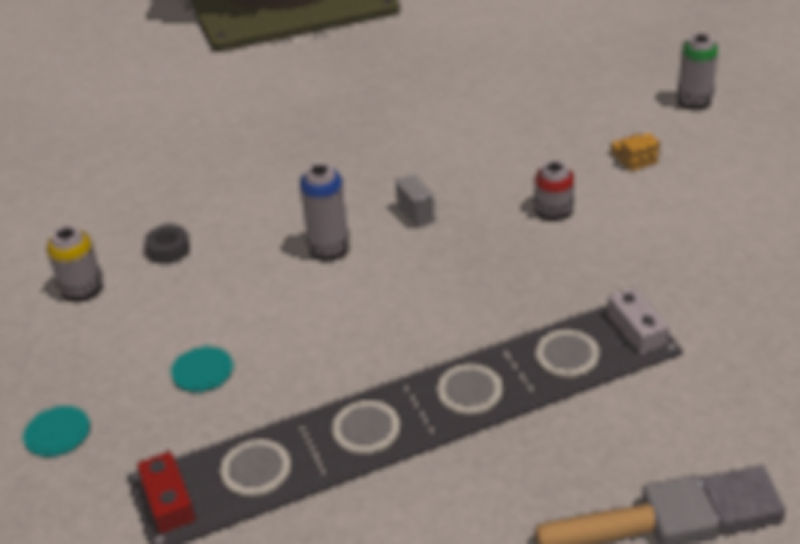

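Candidates (top view): the objectives are red (213,216), yellow (355,234), green (142,255) and blue (284,224). The rail pads are at (236,158), (263,156), (291,154) and (319,152). The decoys are the turquoise discs (325,190) and (362,182), the orange disc (360,127), the black ring (326,241), the grey clamp (254,230) and the orange part (179,232). The crops show the red block at the right end (340,149), and the pads are the white-ringed ones on the dark plate. Next I measure.

```bash
cat > meas.py <<'E'
import numpy as np,cv2
from h import *
H=dict(red=.045,yellow=.057,green=.069,blue=.081)
def measure(c,name,seeds,pads=True):
    im=c["image"].astype(int); hsv=cv2.cvtColor(c["image"],cv2.COLOR_RGB2HSV)
    out={}
    for k,(u,v) in seeds.items():
        # silver nose + lens: fill dark lens within window; weight dark
        w=5; x0,y0=int(round(u))-w,int(round(v))-w
        p=c["image"][y0:y0+2*w+1,x0:x0+2*w+1].max(2).astype(float)
        p=cv2.resize(p,None,fx=8,fy=8,interpolation=cv2.INTER_CUBIC)
        m=(p<75).astype(np.uint8); n,l,st,ce=cv2.connectedComponentsWithStats(m)
        j=min(range(1,n),key=lambda i:np.hypot(*(ce[i]-44+.5)))
        uu,vv=(ce[j]+.5)/8-.5+[x0,y0]
        P=plane(c,uu,vv,H[k]); out[k]=P; print(name,k,(round(uu,2),round(vv,2)),st[j,4]/64,np.round(P,4))
    return out
E
python3 - <<'E'
from meas import *
t=dict(np.load("pics/top0.npz"));s=dict(np.load("pics/scene0.npz"))
a=measure(t,"top",dict(red=(212.5,216),yellow=(356,233.5),green=(138.5,254.5),blue=(284.5,223.5)))
b=measure(s,"scene",dict(red=(273,167),yellow=(120.5,188),green=(319,127.5),blue=(200,168)))
for k in a:print(k,np.round((a[k]-b[k])*1000,1))
def pads(c,seeds,z,n):
    g=c["image"].min(2); L=[]
    for u,v in seeds:
        w=11;x0,y0=int(u)-w,int(v)-w
        p=cv2.resize(g[y0:y0+23,x0:x0+23].astype(np.float32),None,fx=8,fy=8,interpolation=cv2.INTER_CUBIC)
        m=(p>(p.max()*.5+p.min()*.5)*0.95).astype(np.uint8)
        cs,_=cv2.findContours(m,cv2.RETR_EXTERNAL,cv2.CHAIN_APPROX_NONE)
        k=max(cs,key=cv2.contourArea);e=cv2.fitEllipse(k)
        uu,vv=(np.array(e[0])+.5)/8-.5+[x0,y0]
        P=plane(c,uu,vv,z);L.append(P);print(n,np.round((uu,vv),2),np.round(np.array(e[1])/8,2),np.round(P,4))
    return np.array(L)
A=pads(t,[(236,158),(264,156),(291,154),(319,152)],.008,"top")
B=pads(s,[(277,225),(246,236),(214,248),(180,261)],.008,"scene")
print(np.round((A-B)*1000,1),np.linalg.norm(np.diff(A,axis=0),axis=1),np.linalg.norm(np.diff(B,axis=0),axis=1))
E
```

```text
top red (np.float64(212.13), np.float64(215.68)) 15.359375 [0.4752 0.1092 0.045 ]
top yellow (np.float64(356.47), np.float64(232.92)) 18.640625 [ 0.4177 -0.2797  0.057 ]
top green (np.float64(138.12), np.float64(254.1)) 19.21875 [0.3769 0.3039 0.069 ]
top blue (np.float64(283.79), np.float64(222.65)) 17.609375 [ 0.4492 -0.0838  0.081 ]
scene red (np.float64(272.79), np.float64(166.82)) 5.59375 [0.4728 0.1081 0.045 ]
scene yellow (np.float64(120.01), np.float64(187.62)) 8.0625 [ 0.4153 -0.2804  0.057 ]
scene green (np.float64(318.69), np.float64(126.69)) 3.625 [0.3747 0.3034 0.069 ]
scene blue (np.float64(199.28), np.float64(167.79)) 7.3125 [ 0.4467 -0.0844  0.081 ]
red [ 2.5  1.1 -0. ]
yellow [ 2.5  0.8 -0. ]
green [ 2.2  0.5 -0. ]
blue [2.5 0.6 0. ]
top [235.92 158.43] [15.59 16.06] [0.6423 0.0423 0.008 ]
top [263.44 156.05] [15.64 16.12] [ 0.6471 -0.0377  0.008 ]
top [290.9  153.74] [15.62 16.08] [ 0.6517 -0.1176  0.008 ]
top [318.33 151.27] [15.69 16.21] [ 0.6568 -0.1974  0.008 ]
scene [276.97 224.74] [14.95 20.25] [0.641  0.0414 0.008 ]
scene [246.42 235.94] [15.62 20.51] [ 0.6459 -0.0386  0.008 ]
scene [213.99 247.83] [16.5  21.35] [ 0.6508 -0.1184  0.008 ]
scene [179.38 260.5 ] [17.18 22.32] [ 0.6556 -0.1984  0.008 ]
[[1.3 0.9 0. ]
 [1.2 0.9 0. ]
 [0.9 0.8 0. ]
 [1.2 1.  0. ]] [0.08016263 0.080016   0.07998632] [0.08015926 0.07999106 0.08013509]
```

```bash
cat > go.py <<'E'
import sys,numpy as np
from scipy.spatial.transform import Rotation as Ro
from bench import ctrl
s=ctrl.state(); q=s["eef_rot"]; R=Ro.from_quat([q[1],q[2],q[3],q[0]]); p=np.array(s["eef_pos"])
y=np.array([.9982,.0603,0]); 
if y@R.as_matrix()[:,1]<0:y=-y
x=np.array([0,0,-1.]); T=Ro.from_matrix(np.c_[x,y,np.cross(x,y)])
for a in sys.argv[1:]:
    t=np.array(eval(a)); print(a,"shift",np.round(R.inv().apply(t-p)*1000,1))
print("rot",np.round((R.inv()*T).as_rotvec(),3),"t",s["time_s"],"p",np.round(p,4),"axes",np.round(R.as_matrix(),3).tolist(),"j",np.round(s["joint_pos"],2),"F",np.round(s["ft_force"],1),"w",round(float(s["gripper_width"]),3))
E
python3 go.py ".3758,.3037,.15" ".3758,.3037,.014"
```

```text
.3758,.3037,.15 shift [  80.6 -222.5  226.3]
.3758,.3037,.014 shift [ 216.6 -222.2  226.3]
rot [1.107e+00 1.000e-03 2.000e-03] t 0.15 p [0.2552 0.5973 0.2303] axes [[-0.001, 0.393, 0.92], [-0.001, 0.92, -0.393], [-1.0, -0.002, -0.0]] j [ 1.08  0.12  1.65 -0.    1.37 -0.08] F [-0.8  0.1  1.2] w 0.998
```

Emit:
drive_tool([
  [[81, -222, 226, 1.107, 0.001, 0.002, -1], [81, -222, 226, 1.107, 0.001, 0.002, -1], [81, -222, 226, 1.107, 0.001, 0.002, -1], [81, -222, 226, 1.107, 0.001, 0.002, -1], [81, -222, 226, 1.107, 0.001, 0.002, -1], [81, -222, 226, 1.107, 0.001, 0.002, -1], [81, -222, 226, 1.107, 0.001, 0.002, -1], [81, -222, 226, 1.107, 0.001, 0.002, -1], [81, -222, 226, 1.107, 0.001, 0.002, -1], [81, -222, 226, 1.107, 0.001, 0.002, -1]],
])

```text
time_s: 1.4
eef_pos: [0.3755, 0.305, 0.1499]
eef_rot: [0.515, 0.485, 0.515, -0.484]
ft_force: [-0.5, -0.3, -0.0]
gripper_width: 1.0
```

```bash
python3 go.py ".3758,.3037,.15" ".3758,.3037,.014"
python3 - <<'E'
from bench import optics
import cv2,numpy as np
c=optics.read_camera("wrist");cv2.imwrite("pics/w1.png",c["image"][:,:,::-1]);np.savez("pics/w1.npz",**c)
E
```

```text
.3758,.3037,.15 shift [-0.1  0.2  1.3]
.3758,.3037,.014 shift [1.359e+02 1.000e-01 1.400e+00]
rot [ 0.002 -0.001 -0.001] t 1.4 p [0.3755 0.305  0.1499] axes [[0.0, 0.998, 0.062], [0.001, 0.062, -0.998], [-1.0, 0.001, -0.001]] j [ 0.57 -0.19  2.09  0.    1.23  0.51] F [-0.5 -0.3 -0. ] w 1.0
```

View pics/w1.png

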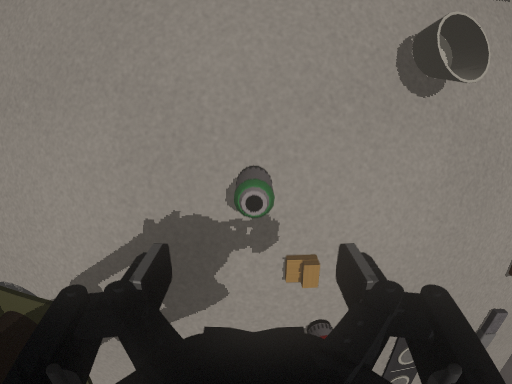

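Run:
```python
from h import *
c=dict(np.load("pics/w1.npz"))
print(plane(c,254,203.3,.069,True), plane(c,251,208.5,.069,True),cam(c)[1])
```

```text
[0.37750981 0.30293021 0.069     ] [0.37539635 0.29840443 0.069     ] [0.37226597 0.37985421 0.29158484]
```

The wrist view shows green's lens at (254,203), which puts it at (.3775,.303). That agrees with the other cameras to within 2 mm, so I'm descending.

Emit:
drive_tool([
  [[50, 0, 1, 0, 0, 0, -1], [100, 0.5, 1.5, 0, 0, 0, -1], [125, 0.5, 1.5, 0, 0, 0, -1], [136, 0.5, 1.5, 0, 0, 0, -1], [136, 0.5, 1.5, 0, 0, 0, -1], [136, 0.5, 1.5, 0, 0, 0, 1], [136, 0.5, 1.5, 0, 0, 0, 1], [136, 0.5, 1.5, 0, 0, 0, 1], [136, 0.5, 1.5, 0, 0, 0, 1], [136, 0.5, 1.5, 0, 0, 0, 1], [136, 0.5, 1.5, 0, 0, 0, 1], [136, 0.5, 1.5, 0, 0, 0, 1]],
])

```text
time_s: 2.95
eef_pos: [0.377, 0.304, 0.015]
eef_rot: [0.515, 0.485, 0.515, -0.484]
ft_force: [-0.8, -0.3, 6.7]
gripper_width: 0.384
```

```bash
python3 go.py ".3758,.3037,.014" ".6465,-.0382,.15" ".3758,.3037,.15"
python3 - <<'E'
from bench import optics
import cv2,numpy as np
c=optics.read_camera("wrist");cv2.imwrite("pics/w2.png",c["image"][:,:,::-1])
E
```

```text
.3758,.3037,.014 shift [ 1.  -1.2  0.2]
.6465,-.0382,.15 shift [-135.1  248.2  358. ]
.3758,.3037,.15 shift [-135.    -0.9    0. ]
rot [ 0.001 -0.001 -0.002] t 2.95 p [0.377 0.304 0.015] axes [[0.002, 0.998, 0.062], [0.002, 0.062, -0.998], [-1.0, 0.002, -0.001]] j [0.57 0.   2.18 0.   0.96 0.51] F [-0.8 -0.3  6.7] w 0.384
```

View pics/w2.png

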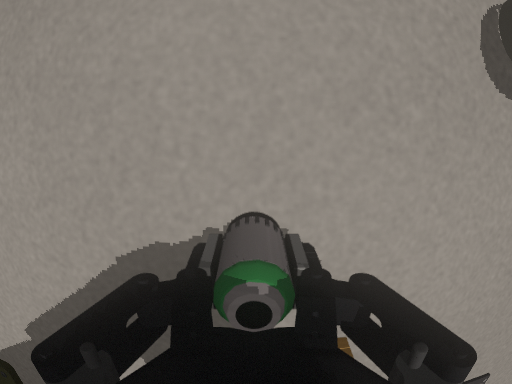

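Green is held. Next I lift and carry it over its seat, third from the red end at (.647,-.038).

Emit:
drive_tool([
  [[-30, 0, 0, 0, 0, 0, 1], [-80, 0, 0, 0, 0, 0, 1], [-115, 15, 20, 0, 0, 0, 1], [-115, 45, 65, 0, 0, 0, 1], [-115, 80, 115, 0, 0, 0, 1], [-115, 115, 165, 0, 0, 0, 1], [-115, 150, 215, 0, 0, 0, 1], [-115, 185, 265, 0, 0, 0, 1], [-115, 215, 310, 0, 0, 0, 1], [-115, 238, 343, 0, 0, 0, 1], [-115, 249, 358, 0, 0, 0, 1], [-115, 249, 358, 0, 0, 0, 1]],
])

```text
time_s: 4.5
eef_pos: [0.6471, -0.0385, 0.129]
eef_rot: [0.514, 0.485, 0.515, -0.484]
ft_force: [-0.7, 0.2, -1.9]
gripper_width: 0.381
```

```bash
python3 go.py ".6471,-.038,.04"  ".6471,-.038,.024"
```

```text
.6471,-.038,.04 shift [89.   0.  -0.3]
.6471,-.038,.024 shift [105.    0.   -0.2]
rot [ 0.    -0.002 -0.   ] t 4.5 p [ 0.6471 -0.0385  0.129 ] axes [[0.0, 0.998, 0.06], [0.002, 0.06, -0.998], [-1.0, 0.0, -0.002]] j [-0.14  0.2   1.74  0.    1.2  -0.2 ] F [-0.7  0.2 -1.9] w 0.381
```

Emit:
drive_tool([
  [[35, 0, 0, 0, 0, 0, 1], [70, 0, 0, 0, 0, 0, 1], [90, 0, 0, 0, 0, 0, 1], [98, 0, 0, 0, 0, 0, 1], [102, 0, 0, 0, 0, 0, 1], [104, 0, 0, 0, 0, 0, 1], [105, 0, 0, 0, 0, 0, 1], [105, 0, 0, 0, 0, 0, 1]],
])

```text
time_s: 5.5
eef_pos: [0.6475, -0.0384, 0.0246]
eef_rot: [0.515, 0.485, 0.515, -0.484]
ft_force: [-0.3, -0.4, -2.3]
gripper_width: 0.379
```

```bash
python3 - <<'E'
from bench import optics
import cv2,numpy as np
c=optics.read_camera("scene");np.savez("pics/s3.npz",**c);cv2.imwrite("pics/s3.png",cv2.resize(c["image"][120:290,130:350,::-1],None,fx=3.4,fy=3.4,interpolation=2))
E
python3 go.py ".6471,-.038,.023"
```

```text
.6471,-.038,.023 shift [ 1.5 -0.3 -0.4]
rot [ 0.    -0.002 -0.001] t 5.55 p [ 0.6474 -0.0384  0.0245] axes [[0.001, 0.998, 0.06], [0.002, 0.06, -0.998], [-1.0, 0.001, -0.002]] j [-0.14  0.32  1.79  0.    1.03 -0.2 ] F [-0.4 -0.4 -2.2] w 0.385
```

View pics/s3.png

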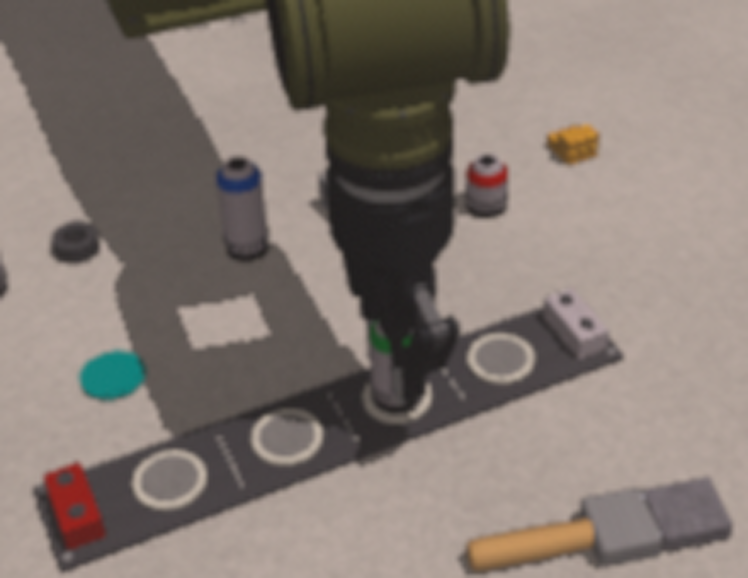

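Emit:
drive_tool([
  [[1, 0, 0, 0, 0, 0, 1], [1, 0, 0, 0, 0, 0, 1], [2, 0, 0, 0, 0, 0, 1], [2, 0, 0, 0, 0, 0, 1]],
])

```text
time_s: 6.05
eef_pos: [0.6476, -0.0384, 0.023]
eef_rot: [0.515, 0.485, 0.515, -0.484]
ft_force: [-2.3, -0.9, 1.5]
gripper_width: 0.385
```

Touching lightly (about +3.7 N). I'll release, wait, then rise.

Emit:
drive_tool([
  [[0.5, 0, 0, 0, 0, 0, 0.15], [0.5, 0, 0, 0, 0, 0, -0.1], [0.5, 0, 0, 0, 0, 0, -0.6], [0, 0, 0, 0, 0, 0, -1], [0, 0, 0, 0, 0, 0, -1], [0, 0, 0, 0, 0, 0, -1], [-20, 0, 0, 0, 0, 0, -1], [-60, 0, 0, 0, 0, 0, -1], [-100, 0, 0, 0, 0, 0, -1], [-120, 0, 0, 0, 0, 0, -1], [-120, 0, 0, 0, 0, 0, -1]],
])

```text
time_s: 7.42
eef_pos: [0.6487, -0.0388, 0.1457]
eef_rot: [0.516, 0.486, 0.514, -0.483]
ft_force: [0.5, -0.3, -0.2]
gripper_width: 1.001
```

```bash
python3 go.py ".6471,-.038,.023" ".475,.1087,.14"
python3 - <<'E'
from bench import optics
import cv2,numpy as np
from h import *
for n in ("top","wrist","scene"):
    c=optics.read_camera(n);np.savez(f"pics/{n}4.npz",**c)
    im=c["image"]
    if n=="wrist": cv2.imwrite("pics/w4.png",im[:,:,::-1])
    else: cv2.imwrite(f"pics/{n}4.png",cv2.resize(im[120:290,130:350,::-1],None,fx=3.4,fy=3.4,interpolation=2))
E
```

```text
.6471,-.038,.023 shift [122.7  -2.3  -0.8]
.475,.1087,.14 shift [   4.9 -164.5 -157.7]
rot [ 0.    -0.001 -0.006] t 7.425 p [ 0.6487 -0.0388  0.1457] axes [[0.006, 0.998, 0.06], [0.001, 0.06, -0.998], [-1.0, 0.006, -0.001]] j [-0.14  0.19  1.73  0.    1.22 -0.2 ] F [ 0.5 -0.3 -0.2] w 1.001
```

View pics/w4.png

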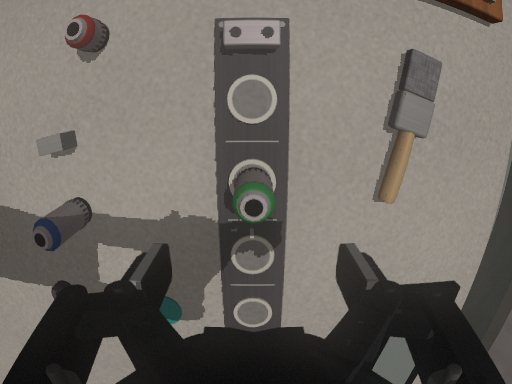

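View pics/scene4.png

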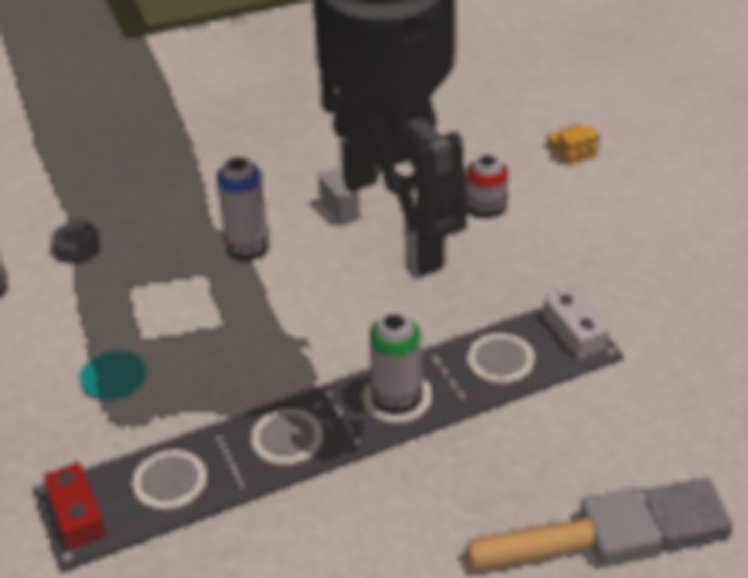

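Green stands upright on the third pad (scene crop around (395,360)). Now I check how well it is centred.

Run:
```python
import meas
from meas import *
H["green"]=.077
s=dict(np.load("pics/scene4.npz"))
u,v=130+394.5/3.4,120+321/3.4
a=measure(s,"scene",dict(green=(u,v)))["green"]; print("err vs scene seat",(a-[.6459,-.0386,.077])*1000)
w=dict(np.load("pics/wrist4.npz")); im=w["image"]
p=im[190:225,235:275].max(2); m=(p<60).astype(np.uint8); n,l,st,ce=cv2.connectedComponentsWithStats(m)
j=min(range(1,n),key=lambda i:np.hypot(*(ce[i]-[19,17])));uu,vv=ce[j]+[235,190];P=plane(w,uu,vv,.077,True);print("wrist",uu,vv,st[j,4],P)
def pad(x,y,r,c=w):
    g=c["image"][y-r:y+r,x-r:x+r].min(2);m=(g>110).astype(np.uint8)
    cs,_=cv2.findContours(m,cv2.RETR_EXTERNAL,cv2.CHAIN_APPROX_NONE);k=max(cs,key=cv2.contourArea);e=cv2.fitEllipse(k)
    Q=plane(c,e[0][0]+x-r,e[0][1]+y-r,.008,True);print("pad",e,Q);return Q
a=pad(251,98,32)
print("next seat by row", a+np.array([.0048,-.0799,0]))
```

```text
scene green (np.float64(245.42), np.float64(214.31)) 12.390625 [ 0.6462 -0.0394  0.077 ]
err vs scene seat [ 3.13544706e-01 -7.62250779e-01 -4.16333634e-14]
wrist 253.2456896551724 207.54310344827587 232 [ 0.64886656 -0.03898226  0.077     ]
pad ((32.70194625854492, 32.608787536621094), (48.064334869384766, 49.00026321411133), 87.57981872558594) [0.64270413 0.04145086 0.008     ]
next seat by row [ 0.64750413 -0.03844914  0.008     ]
```

Green is centred to about 1 mm. Red is next.

Emit:
drive_tool([
  [[0, -45, -43, 0, 0, -0.006, -1], [0, -90, -86, 0, 0, -0.006, -1], [0, -130, -125, 0, 0, -0.006, -1], [5, -155, -149, 0, 0, -0.006, -1], [5, -164.5, -157.5, 0, 0, -0.006, -1], [5, -164.5, -157.5, 0, 0, -0.006, -1], [5, -164.5, -157.5, 0, 0, -0.006, -1]],
])

```text
time_s: 8.45
eef_pos: [0.4734, 0.1082, 0.1366]
eef_rot: [0.512, 0.483, 0.517, -0.486]
ft_force: [0.3, -0.1, -0.2]
gripper_width: 1.0
```

```bash
python3 go.py ".475,.1087,.004"
```

```text
.475,.1087,.004 shift [ 1.326e+02  2.700e+00 -1.000e-01]
rot [-0.001 -0.002  0.008] t 8.45 p [0.4734 0.1082 0.1366] axes [[-0.008, 0.998, 0.059], [0.002, 0.059, -0.998], [-1.0, -0.008, -0.002]] j [ 0.11 -0.16  2.1   0.    1.22  0.05] F [ 0.3 -0.1 -0.2] w 1.0
```

Emit:
drive_tool([
  [[50, 2.7, 0, 0, 0, 0.008, -1], [95, 2.7, 0, 0, 0, 0.008, -1], [120, 2.7, 0, 0, 0, 0.008, -1], [130, 2.7, 0, 0, 0, 0.008, -1], [132.5, 2.7, 0, 0, 0, 0.008, -1], [132.5, 2.7, 0, 0, 0, 0.008, 1], [132.5, 2.7, 0, 0, 0, 0.008, 1], [132.5, 2.7, 0, 0, 0, 0.008, 1], [132.5, 2.7, 0, 0, 0, 0.008, 1], [132.5, 2.7, 0, 0, 0, 0.008, 1], [132.5, 2.7, 0, 0, 0, 0.008, 1]],
])

```text
time_s: 9.82
eef_pos: [0.476, 0.1088, 0.0053]
eef_rot: [0.515, 0.486, 0.515, -0.484]
ft_force: [0.3, 0.3, 5.8]
gripper_width: 0.382
```

```bash
python3 go.py ".6564,-.1975,.13" ".475,.1087,.1"
python3 - <<'E'
from bench import optics
import cv2,numpy as np
c=optics.read_camera("wrist");cv2.imwrite("pics/w5.png",c["image"][:,:,::-1])
E
```

```text
.6564,-.1975,.13 shift [-125.1  162.   316.2]
.475,.1087,.1 shift [-94.7  -0.8  -0.2]
rot [-0.001 -0.002 -0.002] t 9.825 p [0.476  0.1088 0.0053] axes [[0.002, 0.998, 0.06], [0.003, 0.06, -0.998], [-1.0, 0.002, -0.002]] j [0.11 0.03 2.17 0.   0.94 0.05] F [0.3 0.3 5.8] w 0.382
```

View pics/w5.png

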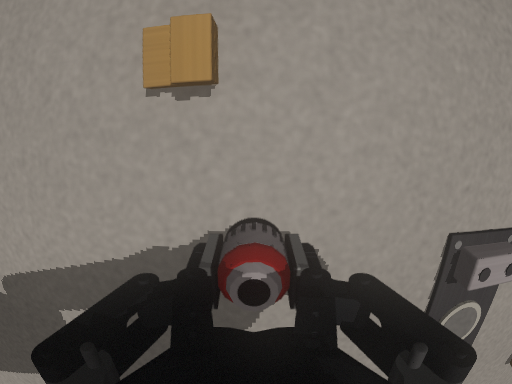

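Red is held squarely, with the pads on the cylinder. Carrying it to the pad next to the red block.

Emit:
drive_tool([
  [[-30, 0, 0, 0, 0, 0, 1], [-80, 0, 0, 0, 0, 0, 1], [-120, 8, 15, 0, 0, 0, 1], [-125, 30, 58, 0, 0, 0, 1], [-125, 55, 107, 0, 0, 0, 1], [-125, 80, 156, 0, 0, 0, 1], [-125, 105, 205, 0, 0, 0, 1], [-125, 130, 253, 0, 0, 0, 1], [-125, 150, 293, 0, 0, 0, 1], [-125, 162, 316, 0, 0, 0, 1], [-125, 162, 316, 0, 0, 0, 1], [-125, 162, 316, 0, 0, 0, 1]],
])

```text
time_s: 11.38
eef_pos: [0.6555, -0.1965, 0.1288]
eef_rot: [0.514, 0.486, 0.516, -0.484]
ft_force: [0.1, 0.9, -1.6]
gripper_width: 0.38
```

```bash
python3 go.py ".6564,-.1975,.0135"
```

```text
.6564,-.1975,.0135 shift [115.3   0.8   1.5]
rot [-0.    -0.004 -0.   ] t 11.375 p [ 0.6555 -0.1965  0.1288] axes [[-0.0, 0.998, 0.06], [0.004, 0.06, -0.998], [-1.0, 0.0, -0.004]] j [-0.37  0.28  1.65  0.    1.21 -0.43] F [ 0.1  0.9 -1.6] w 0.38
```

Emit:
drive_tool([
  [[35, 0.8, 1.3, 0, -0.004, 0, 1], [75, 0.8, 1.3, 0, -0.004, 0, 1], [98, 0.8, 1.3, 0, -0.004, 0, 1], [108, 0.8, 1.3, 0, -0.004, 0, 1], [112, 0.8, 1.3, 0, -0.004, 0, 1], [114, 0.8, 1.3, 0, -0.004, 0, 1], [115, 0.8, 1.3, 0, -0.004, 0, 1], [116, 0.8, 1.3, 0, -0.004, 0, 1], [116, 0.8, 1.3, 0, -0.004, 0, 1]],
])

```text
time_s: 12.5
eef_pos: [0.6568, -0.1976, 0.0134]
eef_rot: [0.515, 0.485, 0.514, -0.485]
ft_force: [-0.7, -0.6, -0.5]
gripper_width: 0.382
```

Emit:
drive_tool([
  [[0.7, 0, 0, 0, 0, 0, 1], [0.7, 0, 0, 0, 0, 0, 1]],
])

```text
time_s: 12.75
eef_pos: [0.6568, -0.1976, 0.0134]
eef_rot: [0.515, 0.485, 0.514, -0.485]
ft_force: [-3.0, -0.2, 2.7]
gripper_width: 0.379
```

Emit:
drive_tool([
  [[0, 0, 0, 0, 0, 0, 0.15], [0, 0, 0, 0, 0, 0, -0.1], [0, 0, 0, 0, 0, 0, -0.6], [0, 0, 0, 0, 0, 0, -1], [0, 0, 0, 0, 0, 0, -1], [0, 0, 0, 0, 0, 0, -1], [-20, 0, 0, 0, 0, 0, -1], [-60, 0, 0, 0, 0, 0, -1], [-105, 0, 0, 0, 0, 0, -1], [-130, 0, 0, 0, 0, 0, -1], [-130, 0, 0, 0, 0, 0, -1]],
])

```text
time_s: 14.12
eef_pos: [0.6588, -0.1983, 0.1485]
eef_rot: [0.518, 0.486, 0.512, -0.484]
ft_force: [0.5, 0.5, 0.2]
gripper_width: 0.999
```

```bash
python3 go.py ".449,-.0841,.16"
python3 - <<'E'
from bench import optics
import cv2,numpy as np
c=optics.read_camera("wrist");np.savez("pics/w6.npz",**c);cv2.imwrite("pics/w6.png",c["image"][:,:,::-1])
E
```

```text
.449,-.0841,.16 shift [ -13.7 -202.5 -126.5]
rot [-0.     0.004 -0.008] t 14.125 p [ 0.6588 -0.1983  0.1485] axes [[0.008, 0.998, 0.06], [-0.004, 0.06, -0.998], [-1.0, 0.008, 0.004]] j [-0.37  0.26  1.64 -0.    1.24 -0.43] F [0.5 0.5 0.2] w 0.999
```

View pics/w6.png

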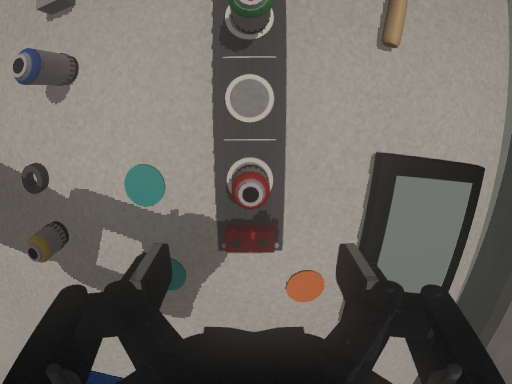

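Red stands upright on the end pad at (250,190). Blue is next.

Emit:
drive_tool([
  [[0, -50, -31, 0, 0.004, -0.008, -1], [-13, -100, -62, 0, 0.004, -0.008, -1], [-13, -150, -94, 0, 0.004, -0.008, -1], [-13, -185, -116, 0, 0.004, -0.008, -1], [-13, -202.5, -126.5, 0, 0.004, -0.008, -1], [-13, -202.5, -126.5, 0, 0.004, -0.008, -1], [-13, -202.5, -126.5, 0, 0.004, -0.008, -1], [-13, -202.5, -126.5, 0, 0.004, -0.008, -1]],
])

```text
time_s: 15.18
eef_pos: [0.4482, -0.084, 0.1571]
eef_rot: [0.513, 0.484, 0.516, -0.486]
ft_force: [0.1, 0.1, 0.1]
gripper_width: 1.001
```

```bash
python3 go.py ".449,-.0841,.022"
python3 - <<'E'
from bench import optics
import cv2,numpy as np
c=optics.read_camera("wrist");np.savez("pics/w7.npz",**c);cv2.imwrite("pics/w7.png",c["image"][:,:,::-1])
E
```

```text
.449,-.0841,.022 shift [135.1   1.3   0.4]
rot [-0.001 -0.002  0.004] t 15.175 p [ 0.4482 -0.084   0.1571] axes [[-0.004, 0.998, 0.059], [0.002, 0.059, -0.998], [-1.0, -0.004, -0.002]] j [-0.3  -0.26  2.14  0.    1.27 -0.36] F [0.1 0.1 0.1] w 1.001
```

View pics/w7.png

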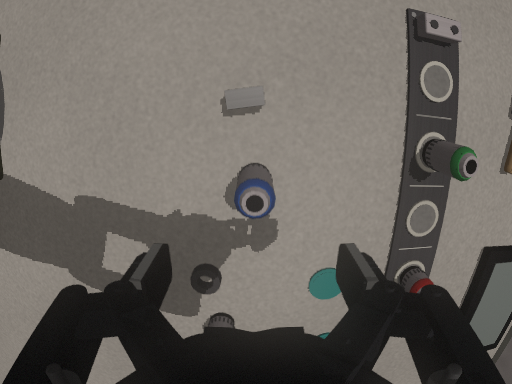

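Blue is centred between the jaws at (254,203), and the path down is clear.

Emit:
drive_tool([
  [[50, 1.3, 0.3, 0, 0, 0.004, -1], [95, 1.3, 0.3, 0, 0, 0.004, -1], [122, 1.3, 0.3, 0, 0, 0.004, -1], [132, 1.3, 0.3, 0, 0, 0.004, -1], [135, 1.3, 0.3, 0, 0, 0.004, -1], [135, 1.3, 0.3, 0, 0, 0.004, 1], [135, 1.3, 0.3, 0, 0, 0.004, 1], [135, 1.3, 0.3, 0, 0, 0.004, 1], [135, 1.3, 0.3, 0, 0, 0.004, 1], [135, 1.3, 0.3, 0, 0, 0.004, 1], [135, 1.3, 0.3, 0, 0, 0.004, 1]],
])

```text
time_s: 16.6
eef_pos: [0.4499, -0.0843, 0.0233]
eef_rot: [0.515, 0.486, 0.515, -0.484]
ft_force: [-1.3, 0.3, 6.5]
gripper_width: 0.38
```

```bash
python3 go.py ".6419,.0424,.142"
```

```text
.6419,.0424,.142 shift [-118.2  199.4 -115.2]
rot [-0.001 -0.001 -0.001] t 16.6 p [ 0.4499 -0.0843  0.0233] axes [[0.001, 0.998, 0.059], [0.001, 0.059, -0.998], [-1.0, 0.001, -0.001]] j [-0.3  -0.07  2.23  0.    0.98 -0.36] F [-1.3  0.3  6.5] w 0.38
```

Emit:
drive_tool([
  [[-30, 0, 0, 0, 0, 0, 1], [-80, 0, 0, 0, 0, 0, 1], [-115, 15, -9, 0, 0, 0, 1], [-118, 45, -26, 0, 0, 0, 1], [-118, 85, -49, 0, 0, 0, 1], [-118, 125, -72, 0, 0, 0, 1], [-118, 160, -92, 0, 0, 0, 1], [-118, 187, -108, 0, 0, 0, 1], [-118, 199.5, -115, 0, 0, 0, 1], [-118, 199.5, -115, 0, 0, 0, 1], [-118, 199.5, -115, 0, 0, 0, 1]],
])

```text
time_s: 17.98
eef_pos: [0.641, 0.0417, 0.1413]
eef_rot: [0.514, 0.485, 0.515, -0.485]
ft_force: [0.7, -0.0, -1.9]
gripper_width: 0.386
```

```bash
python3 go.py ".6419,.0424,.032"
python3 - <<'E'
from bench import optics
import cv2,numpy as np
c=optics.read_camera("wrist");np.savez("pics/w8.npz",**c);cv2.imwrite("pics/w8.png",c["image"][:,:,::-1])
E
```

```text
.6419,.0424,.032 shift [109.3   0.9  -0.6]
rot [-0.001 -0.001 -0.   ] t 17.975 p [0.641  0.0417 0.1413] axes [[0.0, 0.998, 0.059], [0.001, 0.059, -0.998], [-1.0, 0.0, -0.001]] j [-0.02  0.18  1.75  0.    1.22 -0.08] F [ 0.7 -0.  -1.9] w 0.386
```

View pics/w8.png

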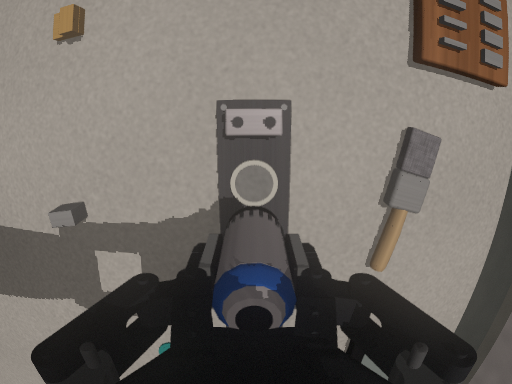

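Blue hangs straight over the plain-end pad. Lowering it.

Emit:
drive_tool([
  [[35, 0.8, -0.6, 0, 0, 0, 1], [70, 0.8, -0.6, 0, 0, 0, 1], [92, 0.8, -0.6, 0, 0, 0, 1], [102, 0.8, -0.6, 0, 0, 0, 1], [106, 0.8, -0.6, 0, 0, 0, 1], [108, 0.8, -0.6, 0, 0, 0, 1], [109, 0.8, -0.6, 0, 0, 0, 1], [110, 0.8, -0.6, 0, 0, 0, 1], [110.5, 0.8, -0.6, 0, 0, 0, 1], [110.5, 0.8, -0.6, 0, 0, 0, 1]],
])

```text
time_s: 19.27
eef_pos: [0.6422, 0.0423, 0.0314]
eef_rot: [0.515, 0.486, 0.514, -0.485]
ft_force: [-0.3, 0.4, -0.5]
gripper_width: 0.385
```

Emit:
drive_tool([
  [[0.7, 0, 0, 0, 0, 0, 1], [0.7, 0, 0, 0, 0, 0, 1]],
])

```text
time_s: 19.52
eef_pos: [0.6422, 0.0423, 0.0314]
eef_rot: [0.514, 0.486, 0.515, -0.485]
ft_force: [-3.2, 0.3, 5.0]
gripper_width: 0.387
```

Emit:
drive_tool([
  [[0, 0, 0, 0, 0, 0, 0.15], [0, 0, 0, 0, 0, 0, -0.1], [0, 0, 0, 0, 0, 0, -0.6], [0, 0, 0, 0, 0, 0, -1], [0, 0, 0, 0, 0, 0, -1], [0, 0, 0, 0, 0, 0, -1], [-20, 0, 0, 0, 0, 0, -1], [-60, 0, 0, 0, 0, 0, -1], [-105, 0, 0, 0, 0, 0, -1], [-125, 0, 0, 0, 0, 0, -1], [-125, 0, 0, 0, 0, 0, -1]],
])

```text
time_s: 20.9
eef_pos: [0.6433, 0.0422, 0.159]
eef_rot: [0.516, 0.487, 0.513, -0.484]
ft_force: [-0.2, 0.3, -0.2]
gripper_width: 1.0
```

```bash
python3 go.py ".4172,-.28,.15"
python3 - <<'E'
from bench import optics
import cv2,numpy as np
c=optics.read_camera("wrist");np.savez("pics/w9.npz",**c);cv2.imwrite("pics/w9.png",c["image"][:,:,::-1])
E
```

```text
.4172,-.28,.15 shift [   7.5 -244.7  308.3]
rot [-0.001 -0.001 -0.005] t 20.9 p [0.6433 0.0422 0.159 ] axes [[0.005, 0.998, 0.059], [0.001, 0.059, -0.998], [-1.0, 0.005, -0.001]] j [-0.02  0.16  1.73  0.    1.24 -0.08] F [-0.2  0.3 -0.2] w 1.0
```

View pics/w9.png

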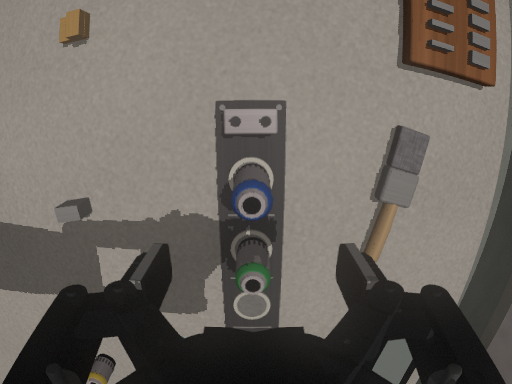

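Blue stands upright on its pad at (252,190). Yellow is the last one.

Emit:
drive_tool([
  [[0, -35, 44, 0, 0, -0.005, -1], [0, -70, 88, 0, 0, -0.005, -1], [0, -105, 132, 0, 0, -0.005, -1], [0, -140, 176, 0, 0, -0.005, -1], [0, -175, 220, 0, 0, -0.005, -1], [5, -210, 264, 0, 0, -0.005, -1], [7, -235, 296, 0, 0, -0.005, -1], [7, -244.5, 308, 0, 0, -0.005, -1], [7, -244.5, 308, 0, 0, -0.005, -1], [7, -244.5, 308, 0, 0, -0.005, -1], [7, -244.5, 308, 0, 0, -0.005, -1]],
])

```text
time_s: 22.32
eef_pos: [0.4167, -0.2787, 0.1488]
eef_rot: [0.514, 0.484, 0.516, -0.485]
ft_force: [0.2, -0.2, -0.5]
gripper_width: 1.002
```

```bash
python3 go.py ".4172,-.28,.009"
python3 - <<'E'
from bench import optics
import cv2,numpy as np
c=optics.read_camera("wrist");np.savez("pics/w10.npz",**c);cv2.imwrite("pics/w10.png",c["image"][:,:,::-1])
E
```

```text
.4172,-.28,.009 shift [139.8   0.9   1.5]
rot [ 0.    -0.001  0.004] t 22.325 p [ 0.4167 -0.2787  0.1488] axes [[-0.004, 0.998, 0.061], [0.001, 0.061, -0.998], [-1.0, -0.004, -0.001]] j [-0.7  -0.14  2.06 -0.    1.23 -0.76] F [ 0.2 -0.2 -0.5] w 1.002
```

View pics/w10.png

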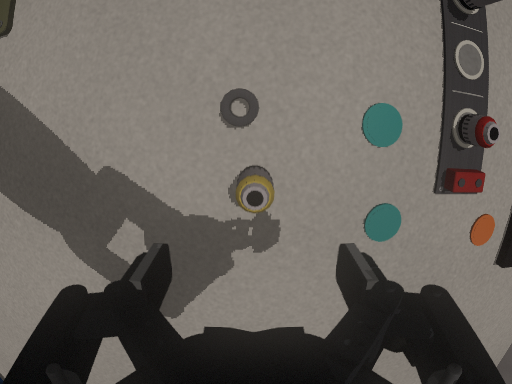

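Yellow is centred at (255,198), and nothing is in the way of the fingers.

Emit:
drive_tool([
  [[50, 0.9, 1.4, 0, 0, 0.004, -1], [98, 0.9, 1.4, 0, 0, 0.004, -1], [126, 0.9, 1.4, 0, 0, 0.004, -1], [137, 0.9, 1.4, 0, 0, 0.004, -1], [140, 0.9, 1.4, 0, 0, 0.004, -1], [140, 0.9, 1.4, 0, 0, 0.004, 1], [140, 0.9, 1.4, 0, 0, 0.004, 1], [140, 0.9, 1.4, 0, 0, 0.004, 1], [140, 0.9, 1.4, 0, 0, 0.004, 1], [140, 0.9, 1.4, 0, 0, 0.004, 1], [140, 0.9, 1.4, 0, 0, 0.004, 1]],
])

```text
time_s: 23.75
eef_pos: [0.4179, -0.2807, 0.0101]
eef_rot: [0.515, 0.485, 0.514, -0.484]
ft_force: [-1.2, 0.1, 5.4]
gripper_width: 0.386
```

```bash
python3 go.py ".6515,-.1175,.13"
```

```text
.6515,-.1175,.13 shift [-119.5  243.2 -148.7]
rot [ 0.     0.    -0.002] t 23.75 p [ 0.4179 -0.2807  0.0101] axes [[0.002, 0.998, 0.061], [-0.0, 0.061, -0.998], [-1.0, 0.002, 0.0]] j [-0.7   0.05  2.13  0.    0.95 -0.76] F [-1.2  0.1  5.4] w 0.386
```

Emit:
drive_tool([
  [[-30, 0, 0, 0, 0, 0, 1], [-80, 0, 0, 0, 0, 0, 1], [-115, 15, -9, 0, 0, 0, 1], [-120, 45, -28, 0, 0, 0, 1], [-120, 85, -52, 0, 0, 0, 1], [-120, 125, -76, 0, 0, 0, 1], [-120, 165, -101, 0, 0, 0, 1], [-120, 205, -125, 0, 0, 0, 1], [-120, 232, -142, 0, 0, 0, 1], [-120, 243, -148.5, 0, 0, 0, 1], [-120, 243, -148.5, 0, 0, 0, 1], [-120, 243, -148.5, 0, 0, 0, 1]],
])

```text
time_s: 25.25
eef_pos: [0.6503, -0.1184, 0.1301]
eef_rot: [0.515, 0.485, 0.514, -0.485]
ft_force: [-0.1, 0.1, -1.0]
gripper_width: 0.385
```

```bash
python3 go.py ".6515,-.1175,.0185"
python3 - <<'E'
from bench import optics
import cv2,numpy as np
c=optics.read_camera("wrist");np.savez("pics/w11.npz",**c);cv2.imwrite("pics/w11.png",c["image"][:,:,::-1])
E
```

```text
.6515,-.1175,.0185 shift [111.6   1.2  -0.9]
rot [-0.001  0.    -0.001] t 25.25 p [ 0.6503 -0.1184  0.1301] axes [[0.001, 0.998, 0.06], [-0.0, 0.06, -0.998], [-1.0, 0.001, 0.0]] j [-0.26  0.23  1.71 -0.    1.2  -0.32] F [-0.1  0.1 -1. ] w 0.385
```

View pics/w11.png

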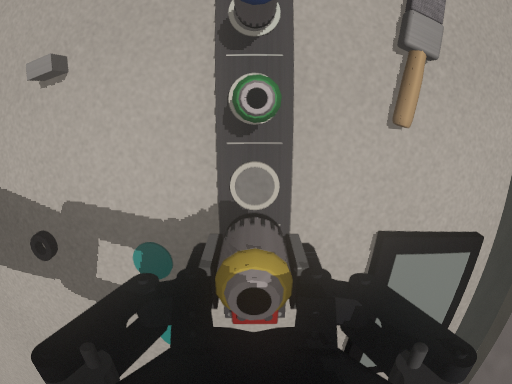

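Emit:
drive_tool([
  [[35, 1, -0.8, 0, 0, 0, 1], [70, 1, -0.8, 0, 0, 0, 1], [94, 1, -0.8, 0, 0, 0, 1], [104, 1, -0.8, 0, 0, 0, 1], [108, 1, -0.8, 0, 0, 0, 1], [110, 1, -0.8, 0, 0, 0, 1], [111.5, 1, -0.8, 0, 0, 0, 1], [112.5, 1, -0.8, 0, 0, 0, 1], [112.5, 1, -0.8, 0, 0, 0, 1]],
])

```text
time_s: 26.42
eef_pos: [0.6517, -0.1177, 0.0182]
eef_rot: [0.515, 0.485, 0.514, -0.485]
ft_force: [0.4, 1.5, -0.7]
gripper_width: 0.384
```

Emit:
drive_tool([
  [[0.8, 0, 0, 0, 0, 0, 1], [0.8, 0, 0, 0, 0, 0, 1]],
])

```text
time_s: 26.68
eef_pos: [0.6517, -0.1177, 0.0182]
eef_rot: [0.515, 0.485, 0.514, -0.485]
ft_force: [-3.7, 0.4, 4.3]
gripper_width: 0.385
```

Seated with light contact. I'll release, rise and retreat.

Emit:
drive_tool([
  [[0, 0, 0, 0, 0, 0, 0.15], [0, 0, 0, 0, 0, 0, -0.1], [0, 0, 0, 0, 0, 0, -0.6], [0, 0, 0, 0, 0, 0, -1], [0, 0, 0, 0, 0, 0, -1], [0, 0, 0, 0, 0, 0, -1], [-20, 0, 0, 0, 0, 0, -1], [-60, 0, 0, 0, 0, 0, -1], [-105, 0, 0, 0, 0, 0, -1], [-130, 0, 0, 0, 0, 0, -1], [-130, 0, 0, 0, 0, 0, -1]],
])

```text
time_s: 28.05
eef_pos: [0.6537, -0.1182, 0.1531]
eef_rot: [0.518, 0.486, 0.512, -0.483]
ft_force: [0.1, 1.1, 0.2]
gripper_width: 0.996
```

Emit:
drive_tool([
  [[-10, -45, 0, 0, 0, 0, -1], [-20, -90, 0, 0, 0, 0, -1], [-20, -130, 0, 0, 0, 0, -1], [-20, -170, 0, 0, 0, 0, -1], [-20, -200, 0, 0, 0, 0, -1], [-20, -220, 0, 0, 0, 0, -1], [-20, -220, 0, 0, 0, 0, -1], [-20, -220, 0, 0, 0, 0, -1]],
])

```text
time_s: 29.05
eef_pos: [0.4342, -0.1312, 0.1707]
eef_rot: [0.517, 0.486, 0.512, -0.483]
ft_force: [1.0, 0.2, 0.1]
gripper_width: 0.998
```

Run:
```python
from bench import optics
import cv2,numpy as np
for n in ("top","scene"):
    c=optics.read_camera(n);np.savez(f"pics/{n}12.npz",**c)
    cv2.imwrite(f"pics/{n}12.png",cv2.resize(c["image"][120:290,140:360,::-1],None,fx=3.4,fy=3.4,interpolation=2))
```

```text
(no output)
```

View pics/top12.png

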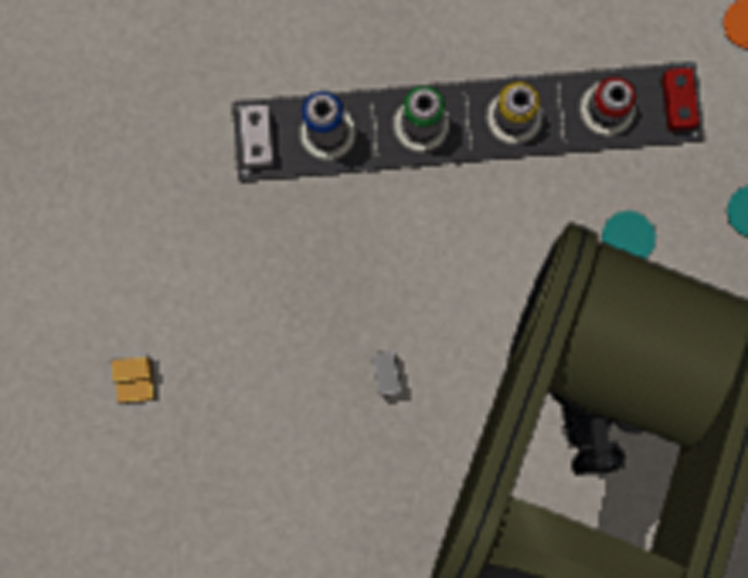

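View pics/scene12.png

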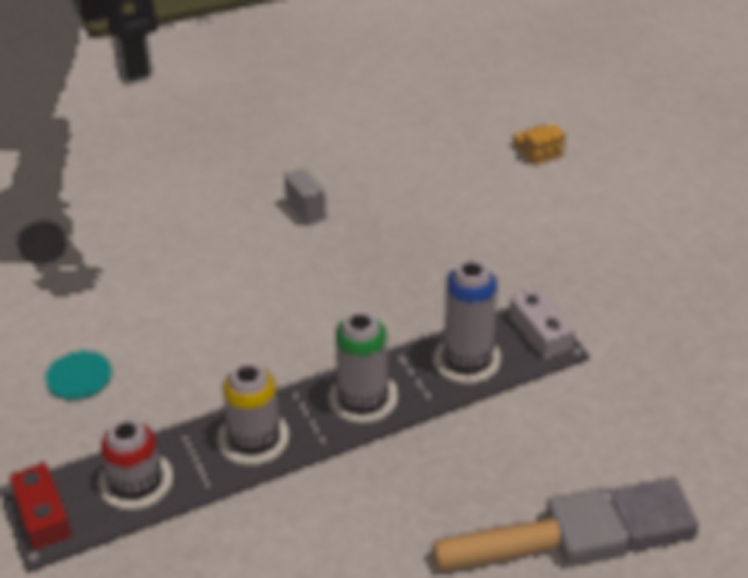

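All four stand upright in order. Next I check centring in each camera's own frame.

Run:
```python
from meas import *
for k in H:H[k]+=.008
S=dict(top=dict(blue=(.6423,.0423),green=(.6471,-.0377),yellow=(.6517,-.1176),red=(.6568,-.1974)),
 scene=dict(blue=(.641,.0414),green=(.6459,-.0386),yellow=(.6508,-.1184),red=(.6556,-.1984)))
px=dict(top=dict(blue=(322,108),green=(424,103),yellow=(520,99),red=(617,94)),scene=dict(blue=(471,269),green=(360,321),yellow=(247,374),red=(126,431)))
for n in S:
    c=dict(np.load(f"pics/{n}12.npz"))
    r=measure(c,n,{k:(140+u/3.4-.4,120+v/3.4-.4) for k,(u,v) in px[n].items()})
    for k in r: print(n,k,"err mm",np.round((r[k][:2]-S[n][k])*1000,1))
```

```text
top blue (np.float64(234.29), np.float64(151.52)) 16.453125 [0.643  0.0426 0.089 ]
top green (np.float64(264.33), np.float64(149.83)) 15.453125 [ 0.6484 -0.0386  0.077 ]
top yellow (np.float64(292.77), np.float64(148.51)) 16.296875 [ 0.6528 -0.1174  0.065 ]
top red (np.float64(321.18), np.float64(147.16)) 15.46875 [ 0.6575 -0.1979  0.053 ]
top blue err mm [0.7 0.3]
top green err mm [ 1.3 -0.9]
top yellow err mm [1.1 0.2]
top red err mm [ 0.7 -0.5]
scene blue (np.float64(278.29), np.float64(198.87)) 11.03125 [0.6408 0.0422 0.089 ]
scene green (np.float64(245.42), np.float64(214.32)) 13.578125 [ 0.6462 -0.0394  0.077 ]
scene yellow (np.float64(212.29), np.float64(229.63)) 15.046875 [ 0.6503 -0.1174  0.065 ]
scene red (np.float64(176.41), np.float64(246.38)) 16.515625 [ 0.6553 -0.1984  0.053 ]
scene blue err mm [-0.2  0.8]
scene green err mm [ 0.3 -0.8]
scene yellow err mm [-0.5  1. ]
scene red err mm [-0.3  0. ]
```

All are within about 1.5 mm, so I'm handing in.

```bash
python3 -c "
from bench import ctrl
print(ctrl.hand_in())"
```

```text
the job is handed in; nothing more can be done
None
```

All four objectives are on the rail in height order: red next to the red block, then yellow, green, and blue next to the plain aluminium block. I lowered each one to light contact with its pad, about 3–7 N, before letting go. I then moved the arm clear and handed in at about 29 s.

In the last checks, the top and scene cameras showed all four upright. Each was centred to within about 1.6 mm: up to 1.6 mm by the top camera and 1.1 mm by the scene camera. The two cameras disagree by 1–2 mm, which is within the stated calibration. No check failed, and the decoys were not touched.

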